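Free the carton keeper and take out the full carton

TASK

Three identical closed cartons of laundry tablets stand in the rack under a clamped hold-down plate. Loosen the wing knob (anticlockwise) until the clamp lets go, never dragging the plate while it is still clamped, and slide the plate right back against its end stop. Then feel by lifting which carton is the full, heavy one and set it down, without dropping it, upright on the floor of the empty grey tray; the two light cartons end standing in their own bays, the plate stays back, and everything else on the worktop is left where it is.

Things in the scene. Friction and masses are not known exactly. Their poses are not given: they have to be found in the camera images.
- rack: White low rack, fixed, 262 mm along the row. Origin on the worktop under the middle bay's centre; x points away from the robot along the keeper's slide, y to the left bay. Bays at y = +92, 0, -92 mm, floor 10 mm above the worktop, each 90 mm (x) by 62 mm (y) inside curbs 12 mm high. Behind the middle bay a guide rail 40 mm wide, 83 mm high runs from x = 60 to 205 mm.
- bay_left (a point): Centre of the floor of the left bay (rack y = +92 mm), axes as the rack's.
- bay_middle (a point): Centre of the floor of the middle bay (rack y = 0).
- bay_right (a point): Centre of the floor of the right bay (rack y = -92 mm).
- keeper (a joint): Sliding keeper: grey carriage on the rail with an aluminium hold-down plate, 250 mm wide, 6 mm thick, 6 mm above the carton tops. Value in m: 0 forward (plate over the rear half of the cartons), 0.070 right back at its end stop (plate 20 mm or more behind the cartons). Slides along rack +x. Slack clamp: about 2 N moves it slowly; tight clamp: more than 50 N.
- keeper_edge (a point): Middle of the front edge of the hold-down plate, 106 mm above the worktop; axes as the rack's. It moves with the keeper.
- clamp (a joint): Angle of the clamp's wing knob in rad, growing clockwise (tightening) as seen looking at the knob; 0 is the fully slack stop. Starts tight, between 2.2 and 3.0. The pad bites above 1.0; below 0.9 the keeper slides freely. Turning takes 0.1 to 0.5 N m; the knob stays where it is left.
- clamp_grip (a point): Grip point of the black wing knob, on its axis, 32 mm above the sloping face under it. z is the knob's axis, out of the face: it leans 30 degrees from vertical towards rack +y (left). The wing is a bar 50 mm long (this frame's x), 14 mm thick (y), from 15 mm below to 12 mm above this point. The frame turns with the knob and moves with the keeper. Grip it with the tool along the axis.
- carton_left: Closed cardboard carton in the left bay, 76 mm (its x) by 50 mm (its y) by 84 mm high, origin in the middle of its underside. One of the three is full (0.50 to 0.70 kg in all), the others nearly empty (0.20 kg each); it does not show which.
- carton_middle: The same carton, in the middle bay.
- carton_right: The same carton, in the right bay.
- tray: Empty grey tray, fixed, 142 mm (x) by 124 mm (y), walls 5 mm thick and 13 mm high, floor 5 mm above the worktop. Origin under its centre on the worktop.
- spray: Bystander: white bottle, 60 mm across, 190 mm high, origin at its foot.
- softener: Bystander: blue bottle, 66 mm across, 160 mm high, origin at its foot.
- tub: Bystander: white tub, 90 mm across, 100 mm high, origin at its foot.
- brush: Bystander: clothes brush, 180 mm long, lying to the right of the rack, origin at its underside.
- cup: Bystander: white measuring cup, 60 mm across, 65 mm high, behind the left bay, origin at its foot.
- jar: Bystander: small amber jar, 44 mm across, 75 mm high, behind the right bay, origin at its foot.
- soap: Bystander: white bar of soap, 85 by 55 by 30 mm, origin at its underside.
Mind the look-alikes: they are no part of the job. What is shaped like the carton_right but purple or yellow is not meant.

How it is judged:
On the way, in this order (a step that is already met when the one before it is completed fails the run):
1. the clamp is slackened (value of joint clamp below 1 rad), for 0.1 s.
2. the keeper is slid right back (value of joint keeper above 0.062 m), for 0.2 s.
At the end, for the whole second after the job is handed in: Keeper over 60 mm back. The full carton, whichever it is, rests upright (0.06 rad) on the tray's floor, its centre within 50 mm of the tray's, pressing over 3.5 N; the other two stand upright on the floor of their own bays, within 12 mm of the centre, pressing under 3.5 N; all at rest (value of joint keeper above 0.06 m and ((horizontal distance between carton_left and tray below 0.05 m and z of carton_left in the frame of tray below 0.009 m and angle between each of carton_left, carton_middle, carton_right's own z axis and vertical below 0.06 rad and contact force between carton_left and tray above 3.5 N and linear speed of each of carton_left, carton_middle, carton_right below 0.02 m/s and horizontal distance between carton_middle and bay_middle below 0.012 m and z of each of carton_middle, carton_right in the frame of rack below 0.014 m and contact force between each of carton_middle, carton_right and rack below 3.5 N and horizontal distance between carton_right and bay_right below 0.012 m) or (horizontal distance between carton_middle and tray below 0.05 m and z of carton_middle in the frame of tray below 0.009 m and angle between each of carton_middle, carton_left, carton_right's own z axis and vertical below 0.06 rad and contact force between carton_middle and tray above 3.5 N and linear speed of each of carton_middle, carton_left, carton_right below 0.02 m/s and horizontal distance between carton_left and bay_left below 0.012 m and z of each of carton_left, carton_right in the frame of rack below 0.014 m and contact force between each of carton_left, carton_right and rack below 3.5 N and horizontal distance between carton_right and bay_right below 0.012 m) or (horizontal distance between carton_right and tray below 0.05 m and z of carton_right in the frame of tray below 0.009 m and angle between each of carton_right, carton_left, carton_middle's own z axis and vertical below 0.06 rad and contact force between carton_right and tray above 3.5 N and linear speed of each of carton_right, carton_left, carton_middle below 0.02 m/s and horizontal distance between carton_left and bay_left below 0.012 m and z of each of carton_left, carton_middle in the frame of rack below 0.014 m and contact force between each of carton_left, carton_middle and rack below 3.5 N and horizontal distance between carton_middle and bay_middle below 0.012 m))); the robot touches nothing.
It fails at once if the keeper is dragged (over 15 mm) while the clamp is tight (over 1.5 rad) (value of joint clamp above 1.5 rad and value of joint keeper above 0.015 m).
It fails at once if a carton is dropped (falls faster than 0.6 m/s out of the fingers) ((linear speed of carton_left above 0.6 m/s and contact force between the fingers and carton_left below 0.1 N) or (linear speed of carton_middle above 0.6 m/s and contact force between the fingers and carton_middle below 0.1 N) or (linear speed of carton_right above 0.6 m/s and contact force between the fingers and carton_right below 0.1 N)).
It fails at once if a bystander is moved more than 30 mm or knocked over (distance of any of spray, softener, tub, brush, cup, jar, soap from where it was at the start of the episode above 0.03 m or angle between any of spray, softener, tub, cup, jar, soap's own z axis and vertical above 0.5 rad).
It also fails if it takes over 72 s, if anything falls off the work surface, if the arm or the gripper's body presses on something with over 40 N, if the wrist force passes 120 N, or if a joint passes its speed limit or range.

ROBOT

A 6-joint arm with a two-finger parallel gripper is mounted at the origin on the work surface. World frame = base frame: x ahead of the robot, y to its left, z up, the work surface at z = 0. Lengths are in m, angles in rad, forces in N, time in s.
With the tool pointing down it reaches from about 0.3 to 0.875 m from the base axis. Payload 6.4 kg.
Tool frame: the origin (TCP) lies at the very end of the fingers, on their centre line; the grasp point (between the pads) lies 19 mm behind it; z points along the fingers, y is the line along which they close (so a half turn about z gives the same grasp; the last joint's range is limited). The gripper opens to 88 mm and grips with 3 to 60 N. Pads are 18 mm wide; open, the fingers measure 123 mm over their backs; the gripper's body (75 mm by 187 mm) begins 45 mm behind the grasp point.
Start: joints at [1.141, 0.181, 1.607, -0, 1.354, -0.206], TCP at [0.128, 0.561, 0.239] pointing down, gripper open.
Joint ranges: [-2.99, 2.99], [-0.89, 2.07], [0.3, 2.58], [-1.14, 4.28], [0, 2.63], [-3.12, 3.12]. Speed limits (rad/s): [2.57, 2.57, 3.01, 3.14, 3.14, 3.14].

INTERFACE

Orientations are given as a rotation vector (axis times angle).
In Python, from station import monitor, imaging, order gives the robot as it stands.
- The arm moves only by the shell command python3 -m inch 'ROWS' [FORCE]. ROWS is JSON, a list of rows, each an object with "linear": the shift along the tool's x, y, z in mm, a list of three; "dr": the turn, a rotation vector about the tool's x, y, z in degrees, a list of three; "claw": the opening, from 0 (shut) to 1 (fully open). In form: [{"linear": [dx, dy, dz], "dr": [wx, wy, wz], "claw": claw}, ...]. A call has exactly 8 rows; each row is the pose to reach, as a shift and turn from the pose commanded when the call began, along the tool's axes at that moment; what a row does not reach only later rows make up. A row lasts 1/10 s, in which the tool goes at most 50 mm and 8.59 degrees, less where a joint would pass 70% of its speed; a pose out of reach is approached as far as the arm can. A call with a gripper value outside its range is refused whole. The fingers move at their own pace and stop on an object; FORCE is the grip in N (left out, the last holds). Time passes only in rows, so rows that repeat a pose let the fingers close, or fill a call up. It gives the time, the measured TCP pose, the force, the opening and the grip force at its end, in the units of the state.
- monitor.observe(): the state, without advancing time (a new reading comes with each control period).
- imaging.capture(name): name is "scene" or "top" or "wrist"; returns (picture, depth): 420x560x3 uint8, red, green, blue; 420x560 float32, m along the optical axis (not along the pixel's ray), 0 where there is no reading.
- imaging.calibration(name): a dict with "fx", "fy", "cx", "cy" (pixels), "rvec" (rotation vector, rad) and "tvec" (3), from world to camera coordinates, as OpenCV has them. Camera axes: x right, y down, z forward; pixel columns grow to the right and rows downward; lengths in m; the calibration is good to about 2 mm. A picture is of the moment at which its call begins: read the wrist's pose just before it. calibration takes no time and is no camera call; for the wrist camera it gives the pose at the moment of the call.
- order.sign_off(): hands the job in; it is judged then, once.
The state is a dict: "time_s": time; "qpos": joint angles; "qd": joint speeds; "effort": joint torques, N m; "tool_pos": TCP position; "orientation": TCP orientation; "wrist_force": force on the tool from outside, world axes, zero at the start; "wrist_torque": the same for the moment, N m; "gripper_width": finger opening in m; "grip_force": force on a finger pad.
Only numpy, scipy, OpenCV 4.12 (cv2) and the standard library are available. Lean on these libraries where they do the work, as an engineer would, in place of code of your own. Each camera call takes 0.05 s, during which the arm holds its last target. There are 200 camera calls.

## Working session

There is one attempt and no reset: what is moved stays moved. The work goes in short steps, Python scripts to look and compute and a shell command to move; the robot and the scene stay as the last step left them, time stands still between calls to the robot, and variables do not carry over. Pictures are saved under pics/ and viewed, at most 10 in all, crops included, and the job is handed in when it is done.

```bash
ls; mkdir -p pics; cat > h.py <<'E'
import numpy as np, cv2
from scipy.spatial.transform import Rotation as R
from station import monitor, imaging, order
def cal(n):
    c=imaging.calibration(n); K=np.array([[c['fx'],0,c['cx']],[0,c['fy'],c['cy']],[0,0,1]]); Rm=R.from_rotvec(np.ravel(c['rvec'])).as_matrix(); return K,Rm,np.ravel(c['tvec'])
def ray(n,u,v,z,c=None):
    K,Rm,t=c or cal(n); d=Rm.T@np.linalg.inv(K)@[u,v,1]; o=-Rm.T@t; return o+d*(z-o[2])/d[2]
def cloud(dep,c):
    K,Rm,t=c; v,u=np.indices(dep.shape); P=np.stack([(u-K[0,2])/K[0,0]*dep,(v-K[1,2])/K[1,1]*dep,dep],-1); return (P-t)@Rm
def proj(p,c):
    K,Rm,t=c; q=K@(Rm@np.array(p)+t); return q[:2]/q[2]
def snap(n):
    c=cal(n); im,d=imaging.capture(n); return im,d,c
E
python3 - <<'E'
from h import *
s=monitor.observe(); print({k:np.round(v,3) for k,v in s.items()})
for n in('scene','top'):
    im,d,c=snap(n); np.savez(f'{n}0.npz',im=im,d=d,K=c[0],R=c[1],t=c[2]); cv2.imwrite(f'pics/{n}0.png',im[...,::-1]); print(n,-c[1].T@c[2],c[0][0,0])
E
```

```text
pics
{'time_s': np.float64(0.0), 'qpos': array([ 1.141,  0.182,  1.608,  0.   ,  1.354, -0.206]), 'qd': array([-0.   , -0.   ,  0.   ,  0.   , -0.001, -0.001]), 'effort': array([-1.0000e-03, -4.3389e+01, -3.4183e+01,  7.0000e-02,  3.9000e-02,
       -0.0000e+00]), 'tool_pos': array([0.127, 0.56 , 0.238]), 'orientation': array([-3.510e-01, -3.121e+00,  3.000e-03]), 'wrist_force': array([-0.003,  0.146,  0.22 ]), 'wrist_torque': array([0.093, 0.041, 0.002]), 'grip_force': np.float64(0.0), 'gripper_width': np.float64(0.088)}
scene [ 1.56694934 -0.36117052  1.05203557] 478.69827375477803
top [ 0.30506562 -0.0669969   1.16962484] 380.1227047535577
```

View pics/scene0.png

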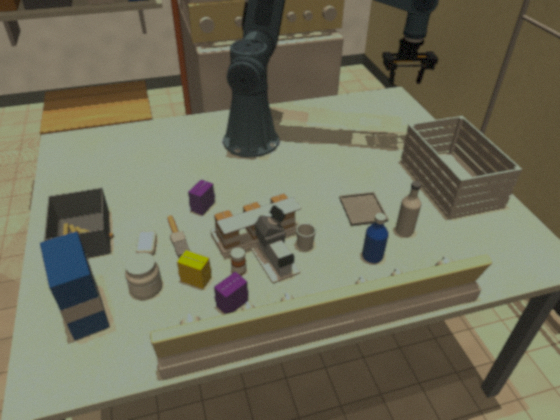

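View pics/top0.png

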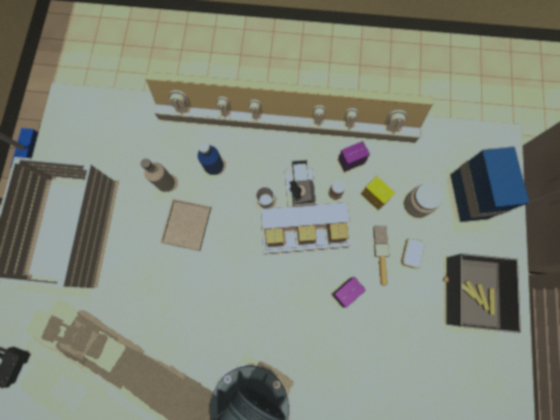

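The scene view shows the rack with its plate and knob at about (262,225), the tray at (362,208), and spray and softener at (408,210) and (375,240). In the top view the rack is at (305,228), the three orange carton tops at (275,237), (307,234) and (339,231), the tray at (187,225), and the knob near (297,190).

Possible mix-ups: purple boxes at top (349,292) and (355,155), and the yellow one at (379,190). All are outside the rack, so the targets are the three in the bays. The black bin (483,292) and the basket (60,225) aren't the tray.

```bash
python3 - <<'E'
from h import *
z=np.load('top0.npz'); im,d=z['im'],z['d']; c=(z['K'],z['R'],z['t']); P=cloud(d,c)
m=np.zeros(d.shape,bool); m[170:255,245:365]=1
def rect(mask,name):
    q=P[mask][:,:2].astype(np.float32); r=cv2.minAreaRect(q*1000); print(name,mask.sum(),r,np.median(P[mask][:,2]).round(4))
h=cv2.cvtColor(im,cv2.COLOR_RGB2HSV)
Z=P[...,2]
pl=m&(Z>.101)&(Z<.118); n,l,st,ce=cv2.connectedComponentsWithStats(pl.astype(np.uint8))
for i in range(1,n):
    if st[i,4]>60: rect(l==i,f'plate{ce[i].round()}')
ct=m&(Z>.088)&(Z<.1)&(h[...,1]>90); n,l,st,ce=cv2.connectedComponentsWithStats(ct.astype(np.uint8))
for i in range(1,n):
    if st[i,4]>60: rect(l==i,f'carton{ce[i].round()}')
rk=m&(Z>.005)&(Z<.03); rect(rk,'rack')
t=np.zeros(d.shape,bool); t[190:260,150:222]=1; rect(t&(Z>.0085)&(Z<.02),'traywall'); rect(t&(Z>.002)&(Z<.02),'tray')
k=m&(Z>.118); rect(k,'high'); print(P[k][:,2].max())
for nm,(u0,u1,v0,v1) in dict(cup=(256,274,188,208),jar=(329,346,182,200)).items():
    b=np.zeros_like(m); b[v0:v1,u0:u1]=1; b&=(Z>.05); rect(b,nm)
a=im[165:260,240:370]; s=im; 
z2=np.load('scene0.npz'); A=cv2.resize(a,None,fx=4,fy=4,interpolation=3); B=cv2.resize(z2['im'][185:285,200:320],(480,400),interpolation=3)
cv2.imwrite('pics/cropA.png',np.vstack([np.hstack([A[:300],np.zeros((300,0,3),np.uint8)])])[...,::-1]); cv2.imwrite('pics/cropB.png',B[...,::-1])
E
```

```text
plate[304. 214.] 1794 ((562.618896484375, -98.91629028320312), (96.17500305175781, 249.994873046875), 10.45032024383545) 0.1054
carton[338. 231.] 203 ((508.80328369140625, -201.89059448242188), (41.224578857421875, 46.20613479614258), 10.473821640014648) 0.0931
carton[311. 233.] 75 ((496.3447570800781, -125.03166198730469), (40.37665939331055, 17.41223907470703), 5.016089916229248) 0.0932
rack 1559 ((579.52099609375, -108.55111694335938), (270.9380798339844, 366.6139221191406), 5.547122001647949) 0.0178
traywall 348 ((515.0528564453125, 282.7742919921875), (170.21510314941406, 165.75474548339844), 83.99595642089844) 0.0118
tray 2002 ((502.1344299316406, 262.72344970703125), (220.067138671875, 229.6511993408203), 5.696060657501221) 0.0048
high 499 ((474.58001708984375, -93.98168182373047), (335.37677001953125, 73.31891632080078), 3.2868404388427734) 0.1363
1.1696248439404773
cup 93 ((601.5731811523438, 22.52792739868164), (54.110233306884766, 51.79195785522461), 5.982548236846924) 0.0622
jar 142 ((485.8070068359375, -131.08822631835938), (39.09095764160156, 383.40887451171875), 68.99481964111328) 0.0738
```

View pics/cropB.png

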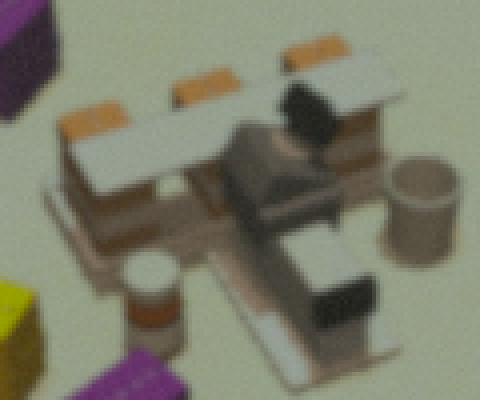

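View pics/cropA.png

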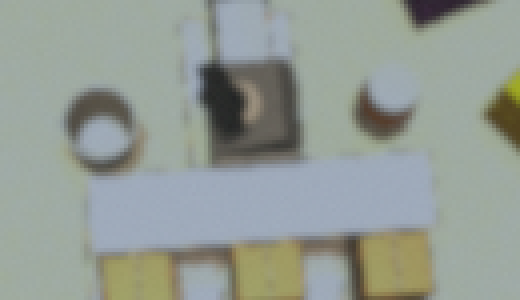

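The crops confirm three orange-topped cartons under the plate. The black wing knob sits on the left of the grey carriage, at about crop A (222,100), and leans left; the cup and the jar stand just behind the plate.

```bash
python3 - <<'E'
from h import *
for n in('top','scene'):
    z=np.load(n+'0.npz'); im,d=z['im'],z['d']; c=(z['K'],z['R'],z['t']); P=cloud(d,c); Z=P[...,2]
    h=cv2.cvtColor(im,cv2.COLOR_RGB2HSV)
    reg=(P[...,0]>.4)&(P[...,0]<.8)&(P[...,1]>-.27)&(P[...,1]<.07)
    pl=reg&(Z>.102)&(Z<.115)&(h[...,1]<70)&(h[...,2]>110)
    nn,l,st,ce=cv2.connectedComponentsWithStats(pl.astype(np.uint8)); i=1+np.argmax(st[1:,4])
    q=P[l==i]; r=cv2.minAreaRect((q[:,:2]*1000).astype(np.float32)); print(n,'plate',r,np.median(q[:,2]))
    bk=reg&(h[...,2]<75)&(Z>.11)&(Z<.2); nn,l,st,ce=cv2.connectedComponentsWithStats(bk.astype(np.uint8))
    for i in range(1,nn):
        if st[i,4]>15:
            q=P[l==i]; print(' black',ce[i],len(q),q.mean(0).round(4),q.min(0).round(3),q.max(0).round(3)); w,V=np.linalg.eigh(np.cov(q.T)); print(np.sqrt(w).round(4),V.T.round(2))
    # tray
    t=(P[...,0]>.4)&(P[...,0]<.65)&(P[...,1]>.08)&(P[...,1]<.36)&(Z>.002)&(Z<.02)&(h[...,2]<np.median(im[260:280,180:220].max(-1))-15)
    nn,l,st,ce=cv2.connectedComponentsWithStats(t.astype(np.uint8)); i=1+np.argmax(st[1:,4]); q=P[l==i]; print(' tray',ce[i],cv2.minAreaRect((q[:,:2]*1000).astype(np.float32)),np.median(q[:,2]))
c=cal('wrist'); s=monitor.observe(); Rt=R.from_rotvec(s['orientation']).as_matrix(); p=-c[1].T@c[2]; print('cam in tool',Rt.T@(p-s['tool_pos']),(c[1]@Rt).round(3),c[0]); print(Rt.round(3))
E
```

```text
top plate ((545.8008422851562, -102.01824951171875), (61.971519470214844, 249.99488830566406), 10.450319290161133) 0.10535008880512976
 black [295.39568345 190.64748201] 139 [ 0.5991 -0.0689  0.1546] [ 0.581 -0.084  0.114] [ 0.626 -0.054  0.17 ]
[0.0061 0.011  0.0171] [[ 0.37 -0.93  0.06]
 [-0.8  -0.29  0.53]
 [-0.47 -0.24 -0.85]]
 black [309.28571429 200.21428571] 28 [ 0.5843 -0.1108  0.1223] [ 0.578 -0.122  0.112] [ 0.598 -0.091  0.134]
[0.0031 0.0059 0.0106] [[ 0.91  0.4  -0.06]
 [-0.1   0.35  0.93]
 [ 0.39 -0.85  0.36]]
 tray [185.42636139 224.01732673] ((499.75592041015625, 260.2042236328125), (130.1100616455078, 146.69705200195312), 83.27806091308594) 0.005387783458471719
scene plate ((544.865234375, -104.43594360351562), (65.26950073242188, 249.857666015625), 10.536643028259277) 0.10791138373994319
 black [272.05785124 222.60606061] 363 [ 0.6212 -0.088   0.1371] [ 0.587 -0.128  0.111] [ 0.647 -0.051  0.172]
[0.0104 0.0167 0.0263] [[-0.59  0.39 -0.71]
 [ 0.77  0.55 -0.34]
 [ 0.26 -0.74 -0.61]]
 tray [362.64814815 222.75925926] ((568.6480102539062, 229.18814086914062), (78.53255462646484, 17.097026824951172), 77.25062561035156) 0.009893765812537637
cam in tool [ 0.0687365   0.00082713 -0.14641731] [[ 0.     1.     0.   ]
 [-0.963  0.    -0.269]
 [-0.269 -0.     0.963]] [[323.20233062   0.         279.03879278]
 [  0.         323.20233062 209.35255509]
 [  0.           0.           1.        ]]
[[-0.975  0.222 -0.001]
 [ 0.222  0.975 -0.001]
 [ 0.    -0.002 -1.   ]]
```

```bash
cat >> h.py <<'E'
th=np.radians(10.5); RX=np.array([np.cos(th),np.sin(th),0]); RY=np.array([-np.sin(th),np.cos(th),0]); ZK=np.cos(np.pi/6)*np.array([0,0,1])+.5*RY
O=np.array([.5145,-.109,0])
def frame(z,xdir):
    z=z/np.linalg.norm(z); x=np.array(xdir,float); x-=x@z*z; x/=np.linalg.norm(x); return np.stack([x,np.cross(z,x),z],1)
def go(p,Rg):
    s=monitor.observe(); Rt=R.from_rotvec(s['orientation']).as_matrix()
    print('linear',(Rt.T@(np.array(p)-s['tool_pos'])*1000).round(1),'dr',np.degrees(R.from_matrix(Rt.T@Rg).as_rotvec()).round(1), 'q',np.round(s['qpos'],2),'F',np.round(s['wrist_force'],1),'t',s['time_s'])
E
python3 - <<'E'
from h import *
a=np.radians(30); go(np.array([.60,-.07,.155])+.13*ZK, frame(-ZK,[np.cos(a),np.sin(a),0]))
a=np.radians(100); go([.36,.28,.30], frame(np.array([0,0,-1.]),[np.cos(a),np.sin(a),0]))
E
```

```text
linear [-575.  -450.   -29.2] dr [ -2.2 -38.6 135.7] q [ 1.14  0.18  1.61  0.    1.35 -0.21] F [ 0.   0.3 -0.9] t 0.1
linear [-289.  -221.7  -61.8] dr [-0.1  0.  67.2] q [ 1.14  0.18  1.61  0.    1.35 -0.21] F [ 0.   0.3 -0.9] t 0.1
```

```bash
python3 -m inch '[{"linear":[-37,-28,-8],"dr":[0,0,8.4],"claw":1},{"linear":[-74,-56,-16],"dr":[0,0,16.8],"claw":1},{"linear":[-111,-84,-24],"dr":[0,0,25.2],"claw":1},{"linear":[-148,-112,-32],"dr":[0,0,33.6],"claw":1},{"linear":[-185,-140,-40],"dr":[0,0,42],"claw":1},{"linear":[-222,-168,-48],"dr":[0,0,50.4],"claw":1},{"linear":[-259,-196,-56],"dr":[0,0,58.8],"claw":1},{"linear":[-289,-222,-62],"dr":[0,0,67.2],"claw":1}]'
python3 - <<'E'
from h import *
a=np.radians(30); go(np.array([.60,-.07,.155])+.13*ZK, frame(-ZK,[np.cos(a),np.sin(a),0]))
E
```

```text
time_s: 0.9
tool_pos: [0.3612, 0.2782, 0.3011]
orientation: [2.028, 2.399, 0.0]
wrist_force: [0.6, 0.3, 0.0]
gripper_width: 0.0877
grip_force: 0.0
linear [-318.2  176.3   33.6] dr [-19.2 -25.6  70.3] q [ 0.4  -0.15  1.81 -0.    1.47  0.23] F [0.6 0.3 0. ] t 0.9
```

```bash
python3 -m inch '[{"linear":[-40,22,4],"dr":[-2.1,-2.8,7.7],"claw":1},{"linear":[-80,44,8],"dr":[-4.2,-5.6,15.4],"claw":1},{"linear":[-120,66,12],"dr":[-6.3,-8.4,23.1],"claw":1},{"linear":[-160,88,16],"dr":[-8.4,-11.2,30.8],"claw":1},{"linear":[-200,110,20],"dr":[-10.5,-14,38.5],"claw":1},{"linear":[-240,132,24],"dr":[-12.6,-16.8,46.2],"claw":1},{"linear":[-280,154,28],"dr":[-14.7,-19.6,53.9],"claw":1},{"linear":[-318,176,34],"dr":[-16.8,-22.4,61.6],"claw":1}]'
python3 - <<'E'
from h import *
im,d,c=snap('wrist'); np.savez('w0.npz',im=im,d=d,K=c[0],R=c[1],t=c[2]); cv2.imwrite('pics/w0.png',im[...,::-1])
a=np.radians(30); go(np.array([.60,-.07,.155])+.13*ZK, frame(-ZK,[np.cos(a),np.sin(a),0]))
E
```

```text
time_s: 1.7
tool_pos: [0.5894, -0.0042, 0.2666]
orientation: [2.538, 0.846, -0.034]
wrist_force: [-0.5, -0.2, 0.6]
gripper_width: 0.0881
grip_force: 0.0
linear [-2.2 -2.  -4.5] dr [-2.2 -2.9  8.3] q [ 0.02  0.18  1.63 -0.48  1.25  1.09] F [ 0.  -3.6 -0.5] t 1.75
```

View pics/w0.png

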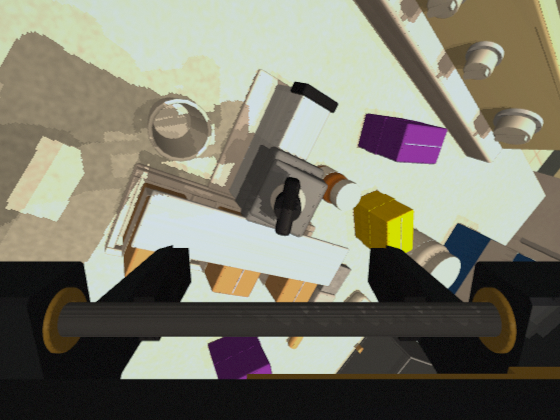

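The wrist view shows the knob bar at about (288,206), from (291,180) to (284,234), with the plate at (230,225), the cup at (178,128) and the jar at (335,185).

```bash
cat >> h.py <<'E'
def knob(im,d,c):
    P=cloud(d,c); z=im.max(-1); v,u=np.indices(d.shape)
    m=(z<60)&(v<245)&(np.linalg.norm(P-[.605,-.075,.15],axis=-1)<.11)&(P[...,2]>.12)&(d>0)
    n,l,st,ce=cv2.connectedComponentsWithStats(m.astype(np.uint8)); i=1+np.argmax(st[1:,4]); q=P[l==i]
    F=np.stack([RX,np.cross(ZK,RX),ZK],1); k=(q-O)@F
    top=k[k[:,2]>np.percentile(k[:,2],97)-.006]
    r=cv2.minAreaRect((top[:,:2]*1000).astype(np.float32)); print(ce[i],len(q),'top h',np.percentile(k[:,2],[2,50,97]).round(4),r,len(top))
    w,V=np.linalg.eigh(np.cov(top[:,:2].T)); b=V[:,1]*np.sign(V[0,1]); d3=F[:,:2]@b
    g=F@np.r_[np.array(r[0])/1000,np.percentile(k[:,2],97)-.012]+O
    print('bar angle in knob plane',np.degrees(np.arctan2(b[1],b[0])),'dir',d3.round(3),'grip',g.round(4)); return g,d3
E
python3 - <<'E'
from h import *
z=np.load('w0.npz'); im,d=z['im'],z['d']; c=(z['K'],z['R'],z['t'])
g,b=knob(im,d,c)
P=cloud(d,c)
h=cv2.cvtColor(im,cv2.COLOR_RGB2HSV)
pl=(abs(P[...,2]-.107)<.008)&(im.min(-1)>170)&(abs(P[...,0]-.55)<.08)&(P[...,1]<.05)&(P[...,1]>-.27)
q=P[pl]; print('plate',cv2.minAreaRect((q[:,:2]*1000).astype(np.float32)),np.median(q[:,2]))
print('grip in rack',(g-O)@RX,(g-O)@RY,g[2]); go(g+.019*-ZK+.06*ZK,frame(-ZK,b)); go(g-.019*ZK+.001*ZK,frame(-ZK,b))
E
```

```text
[287.1334569  205.75625579] 1079 top h [0.1357 0.1559 0.1575] ((97.69345092773438, -56.31239318847656), (47.78066635131836, 22.31889533996582), 27.542125701904297) 1014
bar angle in knob plane 14.102241273632814 dir [ 0.915  0.384 -0.122] grip [ 0.6062 -0.0676  0.1541]
plate ((545.1304321289062, -105.18305969238281), (57.28535842895508, 249.8572235107422), 10.509537696838379) 0.1067900940580871
grip in rack 0.09769345092773442 0.023961851956438636 0.1541279314089486
linear [-0.5  2.5 84.8] dr [-2.2 -2.9 11.2] q [ 0.02  0.18  1.63 -0.48  1.25  1.09] F [ 0.  -3.6 -0.5] t 1.75
linear [ -3.6   4.5 143.7] dr [-2.2 -2.9 11.2] q [ 0.02  0.18  1.63 -0.48  1.25  1.09] F [ 0.  -3.6 -0.5] t 1.75
```

```bash
python3 - <<'E'
from h import *
z=np.load('w0.npz'); im,d=z['im'],z['d']; c=(z['K'],z['R'],z['t']); P=cloud(d,c)
F=np.stack([RX,np.cross(ZK,RX),ZK],1); k=(P-O)@F
v,u=np.indices(d.shape); m=(im.max(-1)<70)&(abs(u-287)<40)&(abs(v-206)<40)
for lo,hi in((.150,.154),(.154,.156),(.156,.1575),(.1575,.165)):
    q=k[m&(k[...,2]>lo)&(k[...,2]<hi)]*1000
    if len(q)<20: print(len(q)); continue
    w,V=np.linalg.eigh(np.cov(q[:,:2].T)); print(len(q),q.mean(0).round(1),np.sqrt(w).round(1),np.degrees(np.arctan2(V[1,1],V[0,1])),cv2.minAreaRect(q[:,:2].astype(np.float32)))
# contour approach: ray-cast contour on top plane height .1565
mm=m.astype(np.uint8); n,l,st,ce=cv2.connectedComponentsWithStats(mm); i=1+np.argmax(st[1:,4]); print(st[i])
big=cv2.resize(im[160:250,240:340],None,fx=5,fy=5,interpolation=2); big=cv2.convertScaleAbs(big,alpha=2.5,beta=20); cv2.imwrite('pics/w0c.png',big[...,::-1])
E
```

```text
59 [105.2 -51.9 152.8] [ 5.4 15.7] -169.20343707100835 ((98.62034606933594, -56.39723205566406), (46.19020462036133, 21.47420310974121), 27.807252883911133)
466 [ 98.4 -56.6 155.3] [ 5.9 12.1] -167.7306589442222 ((97.41224670410156, -56.4133415222168), (47.15795135498047, 22.319408416748047), 28.77750587463379)
471 [ 97.1 -56.9 156.6] [ 4.  12.2] -164.64296954005133 ((97.09362030029297, -56.72478103637695), (44.74898147583008, 22.216142654418945), 32.50911331176758)
30 [ 96.8 -57.2 157.9] [ 2.1 13.2] -164.9736669557903 ((96.61193084716797, -58.30976104736328), (40.18632507324219, 8.15676498413086), 15.72159194946289)
[ 260  177   41   58 1203]
```

View pics/w0c.png

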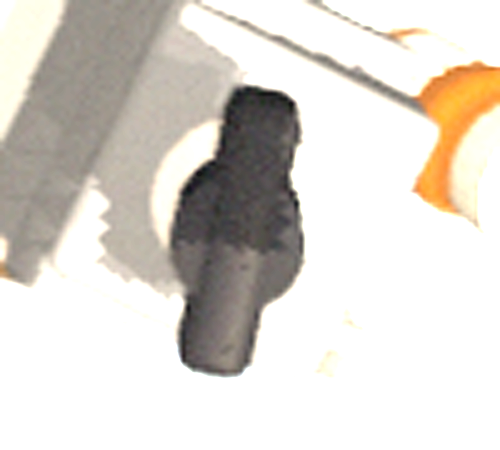

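The crop shows the bar running at about 15° in the knob plane, with a round hub under its middle at crop (238,235).

```bash
cat >> h.py <<'E'
FK=np.stack([RX,np.cross(ZK,RX),ZK],1); G=O+FK@[.0973,-.0567,.145]
def kdir(a): return FK@[np.cos(np.radians(a)),np.sin(np.radians(a)),0]
E
python3 - <<'E'
from h import *
print(G,(G-O)@RY); go(G+.04*ZK,frame(-ZK,kdir(15))); go(G-.016*ZK,frame(-ZK,kdir(15)))
E
```

```text
[ 0.60590705 -0.0682639   0.15392368] 0.02339635960542232
linear [-1.1  2.7 86.2] dr [-2.2 -2.9 10.3] q [ 0.02  0.18  1.63 -0.48  1.25  1.09] F [ 0.  -3.6 -0.5] t 1.75
linear [ -4.1   4.6 142.1] dr [-2.2 -2.9 10.3] q [ 0.02  0.18  1.63 -0.48  1.25  1.09] F [ 0.  -3.6 -0.5] t 1.75
```

```bash
python3 -m inch '[{"linear":[0,1,28],"dr":[-1.1,-1.4,5],"claw":1},{"linear":[-1,3,57],"dr":[-2.2,-2.9,10.3],"claw":1},{"linear":[-1,3,86],"dr":[-2.2,-2.9,10.3],"claw":0.7},{"linear":[-2,3,105],"dr":[-2.2,-2.9,10.3],"claw":0.6},{"linear":[-3,4,120],"dr":[-2.2,-2.9,10.3],"claw":0.6},{"linear":[-3,4,131],"dr":[-2.2,-2.9,10.3],"claw":0.6},{"linear":[-4,5,138],"dr":[-2.2,-2.9,10.3],"claw":0.6},{"linear":[-4,5,142],"dr":[-2.2,-2.9,10.3],"claw":0.6}]' 25
python3 - <<'E'
from h import *
go(G-.016*ZK,frame(-ZK,kdir(15)))
E
```

```text
time_s: 2.55
tool_pos: [0.6054, -0.07, 0.1426]
orientation: [2.555, 0.599, -0.025]
wrist_force: [-1.3, 0.3, 0.5]
gripper_width: 0.0527
grip_force: 0.0
linear [-0.4  4.3  5.3] dr [-0.3 -0.4  0.8] q [-0.06  0.35  1.69 -0.59  1.04  1.34] F [-1.3  0.3  0.5] t 2.55
```

```bash
python3 -m inch '[{"linear":[0,0,0],"dr":[0,0,0],"claw":0.6},{"linear":[0,0,0],"dr":[0,0,0],"claw":0.6},{"linear":[0,0,0],"dr":[0,0,0],"claw":0},{"linear":[0,0,0],"dr":[0,0,0],"claw":0},{"linear":[0,0,0],"dr":[0,0,0],"claw":0},{"linear":[0,0,0],"dr":[0,0,0],"claw":0},{"linear":[0,0,0],"dr":[0,0,0],"claw":0},{"linear":[0,0,0],"dr":[0,0,0],"claw":0}]' 25
python3 - <<'E'
from h import *
go(G-.016*ZK,frame(-ZK,kdir(15))); print(monitor.observe()['wrist_torque'])
E
```

```text
time_s: 3.35
tool_pos: [0.6072, -0.073, 0.1449]
orientation: [2.55, 0.596, -0.022]
wrist_force: [4.6, -14.2, 1.5]
gripper_width: 0.0137
grip_force: 25.0
linear [-0.5  0.1  5.8] dr [ 0.1 -0.4  0.7] q [-0.07  0.35  1.69 -0.6   1.03  1.34] F [  4.6 -14.2   1.5] t 3.35
[-1.75869643 -0.50765677 -0.00373656]
```

```bash
python3 -m inch '[{"linear":[0,0,0],"dr":[0,0,0],"claw":0.4},{"linear":[0,2,2],"dr":[0,0,0.3],"claw":0.4},{"linear":[0,4,6],"dr":[0,0,0.7],"claw":0.4},{"linear":[0,4,6],"dr":[0,0,0.7],"claw":0.4},{"linear":[0,4,6],"dr":[0,0,0.7],"claw":0},{"linear":[0,4,6],"dr":[0,0,0.7],"claw":0},{"linear":[0,4,6],"dr":[0,0,0.7],"claw":0},{"linear":[0,4,6],"dr":[0,0,0.7],"claw":0}]' 25
python3 - <<'E'
from h import *
go(G-.016*ZK,frame(-ZK,kdir(15))); print(monitor.observe()['wrist_torque'])
E
```

```text
time_s: 4.15
tool_pos: [0.6078, -0.0762, 0.1397]
orientation: [2.558, 0.583, -0.02]
wrist_force: [0.8, -3.7, 0.3]
gripper_width: 0.0137
grip_force: 25.0
linear [-0.4 -0.1 -0.4] dr [-0.2 -0.4  0.1] q [-0.07  0.36  1.69 -0.59  1.03  1.35] F [ 0.8 -3.7  0.3] t 4.15
[-0.32610882 -0.02301678 -0.02198462]
```

```bash
python3 -m inch '[{"linear":[0,0,0],"dr":[0,0,-7],"claw":0},{"linear":[0,0,0],"dr":[0,0,-15],"claw":0},{"linear":[0,0,0],"dr":[0,0,-23],"claw":0},{"linear":[0,0,0],"dr":[0,0,-31],"claw":0},{"linear":[0,0,0],"dr":[0,0,-39],"claw":0},{"linear":[0,0,0],"dr":[0,0,-47],"claw":0},{"linear":[0,0,0],"dr":[0,0,-55],"claw":0},{"linear":[0,0,0],"dr":[0,0,-62],"claw":0}]' 35
python3 - <<'E'
from h import *
go(G-.016*ZK,frame(-ZK,kdir(77))); print(monitor.observe()['wrist_torque'])
E
```

```text
time_s: 4.95
tool_pos: [0.6065, -0.0754, 0.139]
orientation: [1.931, 1.862, -0.387]
wrist_force: [-3.5, 1.1, 2.0]
gripper_width: 0.014
grip_force: 35.0
linear [-1.1  1.  -0.5] dr [ 0.1 -0.4  0.4] q [-0.07  0.36  1.69 -0.59  1.03  0.26] F [-3.5  1.1  2. ] t 4.95
[ 0.04638096  0.51053622 -0.53233977]
```

```bash
python3 -m inch '[{"linear":[0,0,0],"dr":[0,0,-8],"claw":0},{"linear":[0,0,0],"dr":[0,0,-16],"claw":0},{"linear":[0,0,0],"dr":[0,0,-24],"claw":0},{"linear":[0,0,0],"dr":[0,0,-32],"claw":0},{"linear":[0,0,0],"dr":[0,0,-40],"claw":0},{"linear":[0,0,0],"dr":[0,0,-48],"claw":0},{"linear":[0,0,0],"dr":[0,0,-56],"claw":0},{"linear":[0,0,0],"dr":[0,0,-62],"claw":0}]' 35
python3 - <<'E'
from h import *
go(G-.016*ZK,frame(-ZK,kdir(139))); s=monitor.observe(); print(s['wrist_torque'], s['wrist_torque']@ZK)
E
```

```text
time_s: 5.75
tool_pos: [0.6068, -0.0759, 0.1392]
orientation: [0.736, 2.741, -0.675]
wrist_force: [-1.4, -1.8, 2.5]
gripper_width: 0.0142
grip_force: 35.0
linear [-0.9 -0.2 -0.6] dr [ 0.4 -0.1  0.4] q [-0.07  0.36  1.69 -0.59  1.03 -0.82] F [-1.4 -1.8  2.5] t 5.75
[-0.3305092   0.31725131 -0.56360534] -0.3020118355250187
```

```bash
python3 -m inch '[{"linear":[0,0,0],"dr":[0,0,-3],"claw":0},{"linear":[0,0,0],"dr":[0,0,-4],"claw":0},{"linear":[0,0,0],"dr":[0,0,-4],"claw":0},{"linear":[-1.5,1.3,0],"dr":[0,0,-4],"claw":0},{"linear":[-3,2.6,0],"dr":[0,0,-4],"claw":0},{"linear":[-4.5,3.9,0],"dr":[0,0,-4],"claw":0},{"linear":[-6,5.2,0],"dr":[0,0,-4],"claw":0},{"linear":[-7.5,6.5,0],"dr":[0,0,-4],"claw":0}]' 35
python3 - <<'E'
from h import *
go(G-.016*ZK+.073*RX,frame(-ZK,kdir(143))); s=monitor.observe(); print(s['wrist_torque']@ZK)
E
```

```text
time_s: 6.55
tool_pos: [0.6174, -0.0739, 0.1393]
orientation: [0.649, 2.774, -0.687]
wrist_force: [-2.0, -2.2, 1.3]
gripper_width: 0.0138
grip_force: 35.0
linear [-50.6  37.1  -0.2] dr [0.5 0.  0.1] q [-0.07  0.38  1.67 -0.59  1.03 -0.89] F [-2.  -2.2  1.3] t 6.55
-0.29473429928863515
```

It slides freely at about 2 N. Now the rest of the stroke.

```bash
python3 -m inch '[{"linear":[-6,4.5,0],"dr":[0,0,0],"claw":0},{"linear":[-12.5,9,0],"dr":[0,0,0],"claw":0},{"linear":[-19,14,0],"dr":[0,0,0],"claw":0},{"linear":[-26,19,0],"dr":[0,0,0],"claw":0},{"linear":[-33,24,0],"dr":[0,0,0],"claw":0},{"linear":[-39,29,0],"dr":[0,0,0],"claw":0},{"linear":[-45,33,0],"dr":[0,0,0],"claw":0},{"linear":[-48,35.5,0],"dr":[0,0,0],"claw":0}]' 35
python3 - <<'E'
from h import *
go(G-.016*ZK+.073*RX,frame(-ZK,kdir(143))); s=monitor.observe(); print((s['tool_pos']-(G-.016*ZK))@RX)
E
```

```text
time_s: 7.35
tool_pos: [0.674, -0.0636, 0.1392]
orientation: [0.651, 2.779, -0.693]
wrist_force: [-21.8, -2.4, 10.3]
gripper_width: 0.0138
grip_force: 35.0
linear [-4.5  2.6 -0.7] dr [ 0.2 -0.3  0.1] q [-0.05  0.49  1.5  -0.57  1.09 -0.9 ] F [-21.8  -2.4  10.3] t 7.35
0.0678526138681231
```

```bash
python3 -m inch '[{"linear":[4,-3,0],"dr":[0,0,0],"claw":0},{"linear":[4,-3,0],"dr":[0,0,0],"claw":0.2},{"linear":[4,-3,0],"dr":[0,0,0],"claw":0.5},{"linear":[4,-3,-5],"dr":[0,0,0],"claw":0.6},{"linear":[4,-3,-30],"dr":[0,0,0],"claw":0.7},{"linear":[4,-3,-70],"dr":[0,0,0],"claw":0.8},{"linear":[4,-3,-110],"dr":[0,0,0],"claw":0.8},{"linear":[4,-3,-140],"dr":[0,0,0],"claw":0.8}]' 35
python3 - <<'E'
from h import *
# view pose above cartons, tool down; try tool x = -RX (yaw 190.5)
p=O-.0*RX+[0,0,.26]
go(p,frame(np.array([0,0,-1.]),-RX)); go(p,frame(np.array([0,0,-1.]),RX))
E
```

```text
time_s: 8.15
tool_pos: [0.6583, 0.0053, 0.2648]
orientation: [0.648, 2.771, -0.684]
wrist_force: [-0.4, -0.3, -0.0]
gripper_width: 0.0634
grip_force: 0.0
linear [  86.5 -155.7   45.4] dr [-28.4  10.  -36. ] q [ 0.06  0.35  1.43 -0.53  1.32 -0.93] F [-0.4 -0.3 -0. ] t 8.15
linear [  86.5 -155.7   45.4] dr [ 12.9  36.6 139.2] q [ 0.06  0.35  1.43 -0.53  1.32 -0.93] F [-0.4 -0.3 -0. ] t 8.15
```

```bash
python3 -m inch '[{"linear":[12,-21,6],"dr":[-4,1.4,-5],"claw":0.8},{"linear":[25,-44,13],"dr":[-8,2.8,-10.2],"claw":0.8},{"linear":[38,-68,20],"dr":[-12.5,4.4,-15.8],"claw":0.8},{"linear":[51,-92,27],"dr":[-17,6,-21.5],"claw":0.8},{"linear":[64,-115,34],"dr":[-21,7.4,-26.6],"claw":0.8},{"linear":[76,-136,40],"dr":[-25,8.8,-31.6],"claw":0.8},{"linear":[86,-156,45],"dr":[-28.4,10,-36],"claw":0.8},{"linear":[86,-156,45],"dr":[-28.4,10,-36],"claw":0.8}]' 35
python3 - <<'E'
from h import *
im,d,c=snap('wrist'); np.savez('w1.npz',im=im,d=d,K=c[0],R=c[1],t=c[2]); 
it,dt,ct=snap('top'); np.savez('t1.npz',im=it,d=dt,K=ct[0],R=ct[1],t=ct[2])
cv2.imwrite('pics/w1.png',im[...,::-1])
P=cloud(d,c); h=cv2.cvtColor(im,cv2.COLOR_RGB2HSV)
m=(abs(P[...,2]-.094)<.007)&(h[...,1]>60)&(abs((P-O)@RX)<.06)&(abs((P-O)@RY)<.15)
n,l,st,ce=cv2.connectedComponentsWithStats(m.astype(np.uint8))
for i in range(1,n):
    if st[i,4]>200:
        q=P[l==i]; r=cv2.minAreaRect((q[:,:2]*1000).astype(np.float32)); cc=np.array([*r[0],0])/1000-O; print(ce[i].round(),st[i,4],r,np.median(q[:,2]),'rack',(cc@RX).round(4),(cc@RY).round(4))
pl=(abs(P[...,2]-.107)<.004)&(abs((P-O)@RX-.1)<.06)&(abs((P-O)@RY)<.14); q=P[pl]
if len(q): print('plate front x',np.percentile((q-O)@RX,[1,5]), np.percentile((q-O)@RY,[1,99]))
go(O+[0,0,.26],frame(np.array([0,0,-1.]),-RX))
E
```

```text
time_s: 8.95
tool_pos: [0.5133, -0.1131, 0.2587]
orientation: [0.283, -3.126, 0.002]
wrist_force: [-0.2, -0.0, -0.2]
gripper_width: 0.0707
grip_force: 0.0
[188. 186.] 3869 ((525.971435546875, -202.77406311035156), (75.4103775024414, 50.61617660522461), 10.434334754943848) 0.09434451639323335 rack -0.0058 -0.0943
[280. 189.] 3774 ((512.5772094726562, -111.72795104980469), (76.1248550415039, 50.08934783935547), 10.383345603942871) 0.09434064237499465 rack -0.0024 -0.0023
[374. 190.] 3699 ((495.9920654296875, -19.635103225708008), (74.81653594970703, 49.601165771484375), 10.343379020690918) 0.09431150188906941 rack -0.0019 0.0912
plate front x [0.0690539  0.07009252] [-0.07828659  0.07370934]
linear [-0.5  1.9 -1.6] dr [-0.1 -0.1 -0.2] q [-0.44  0.05  1.71 -0.    1.38 -2.19] F [-0.6 -0.6  0.4] t 9.05
```

View pics/w1.png

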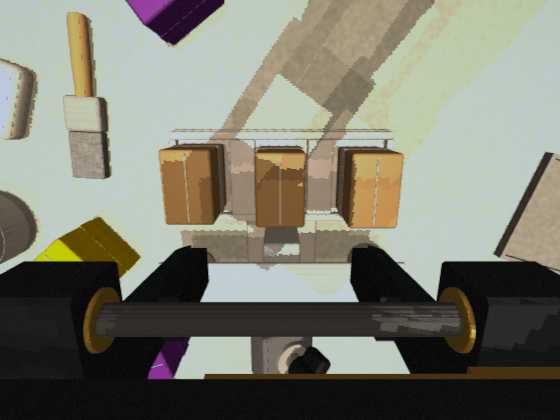

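The wrist view shows the plate back at its stop (the front edge at row 262). All three cartons stand free with tops at (188,186), (280,189) and (374,190); measured sizes match 76×50 mm at a height of 94 mm. I'll start with the left one.

```bash
cat >> h.py <<'E'
D=np.array([0,0,-1.]); C={'l':np.array([.496,-.0196,0]),'m':np.array([.5126,-.1117,0]),'r':np.array([.526,-.2028,0])}
E
python3 - <<'E'
from h import *
go(C['l']+[0,0,.052],frame(D,-RX)) 
E
```

```text
linear [  1.4  93.7 206.2] dr [-0.1 -0.1 -0.2] q [-0.44  0.05  1.71 -0.    1.38 -2.19] F [-0.6 -0.6  0.4] t 9.05
```

```bash
python3 -m inch '[{"linear":[0,40,15],"dr":[0,0,0],"claw":0.8},{"linear":[1,75,45],"dr":[0,0,0],"claw":0.8},{"linear":[1.4,93.7,85],"dr":[0,0,0],"claw":0.8},{"linear":[1.4,93.7,125],"dr":[0,0,0],"claw":0.8},{"linear":[1.4,93.7,145],"dr":[0,0,0],"claw":0.8},{"linear":[1.4,93.7,150],"dr":[0,0,0],"claw":0.8},{"linear":[1.4,93.7,150],"dr":[0,0,0],"claw":0.8},{"linear":[1.4,93.7,150],"dr":[0,0,0],"claw":0.8}]' 15
python3 - <<'E'
from h import *
go(C['l']+[0,0,.052],frame(D,-RX)) 
E
```

```text
time_s: 9.85
tool_pos: [0.4964, -0.0187, 0.1091]
orientation: [0.287, -3.128, 0.003]
wrist_force: [0.5, -0.8, -0.5]
gripper_width: 0.0704
grip_force: 0.0
linear [ 0.4 -0.7 57.1] dr [-0.1 -0.1 -0. ] q [-0.28  0.17  1.91 -0.    1.06 -2.03] F [ 0.5 -0.8 -0.5] t 9.85
```

```bash
python3 -m inch '[{"linear":[0,0,20],"dr":[0,0,0],"claw":0.8},{"linear":[0,-0.5,40],"dr":[0,0,0],"claw":0.8},{"linear":[0,-0.5,52],"dr":[0,0,0],"claw":0.8},{"linear":[0,-0.5,56],"dr":[0,0,0],"claw":0.8},{"linear":[0,-0.5,56],"dr":[0,0,0],"claw":0.5},{"linear":[0,-0.5,56],"dr":[0,0,0],"claw":0.4},{"linear":[0,-0.5,56],"dr":[0,0,0],"claw":0.3},{"linear":[0,-0.5,56],"dr":[0,0,0],"claw":0.3}]' 20
python3 -m inch '[{"linear":[0,0,0],"dr":[0,0,0],"claw":0.3},{"linear":[0,0,0],"dr":[0,0,0],"claw":0.3},{"linear":[0,0,-4],"dr":[0,0,0],"claw":0.3},{"linear":[0,0,-10],"dr":[0,0,0],"claw":0.3},{"linear":[0,0,-16],"dr":[0,0,0],"claw":0.3},{"linear":[0,0,-20],"dr":[0,0,0],"claw":0.3},{"linear":[0,0,-20],"dr":[0,0,0],"claw":0.3},{"linear":[0,0,-20],"dr":[0,0,0],"claw":0.3}]' 20
python3 - <<'E'
from h import *
print(monitor.observe()['wrist_torque'])
E
```

```text
time_s: 10.65
tool_pos: [0.4958, -0.0197, 0.0526]
orientation: [0.286, -3.127, 0.003]
wrist_force: [-0.1, -0.6, 4.3]
gripper_width: 0.0501
grip_force: 20.0
time_s: 11.45
tool_pos: [0.495, -0.0194, 0.0717]
orientation: [0.286, -3.125, 0.002]
wrist_force: [-0.4, -0.2, -2.6]
gripper_width: 0.0498
grip_force: 20.0
[ 0.04641293  0.04213324 -0.00626075]
```

About 2 N, so the left one is light. Set it down and go on to the middle.

```bash
python3 -m inch '[{"linear":[0,0,8],"dr":[0,0,0],"claw":0.3},{"linear":[0,0,16],"dr":[0,0,0],"claw":0.3},{"linear":[0,0,20],"dr":[0,0,0],"claw":0.3},{"linear":[0,0,20],"dr":[0,0,0],"claw":0.3},{"linear":[0,0,20],"dr":[0,0,0],"claw":0.8},{"linear":[0,0,20],"dr":[0,0,0],"claw":0.8},{"linear":[0,0,20],"dr":[0,0,0],"claw":0.8},{"linear":[0,0,0],"dr":[0,0,0],"claw":0.8}]' 20
python3 - <<'E'
from h import *
go(C['m']+[0,0,.052],frame(D,-RX)) 
E
```

```text
time_s: 12.25
tool_pos: [0.4928, -0.0189, 0.0694]
orientation: [0.285, -3.12, -0.001]
wrist_force: [-0.1, 0.6, -0.2]
gripper_width: 0.0708
grip_force: 0.0
linear [ -2.8 -94.9  17.2] dr [ 0.1 -0.5 -0. ] q [-0.28  0.24  1.93 -0.    0.99 -2.03] F [-0.1  0.6 -0.2] t 12.25
```

```bash
python3 -m inch '[{"linear":[0,0,-35],"dr":[0,0,0],"claw":0.8},{"linear":[0,0,-55],"dr":[0,0,0],"claw":0.8},{"linear":[-1,-40,-55],"dr":[0,0,0],"claw":0.8},{"linear":[-2.5,-80,-55],"dr":[0,0,0],"claw":0.8},{"linear":[-2.8,-95,-45],"dr":[0,-0.5,0],"claw":0.8},{"linear":[-2.8,-95,-40],"dr":[0,-0.5,0],"claw":0.8},{"linear":[-2.8,-95,-40],"dr":[0,-0.5,0],"claw":0.8},{"linear":[-2.8,-95,-40],"dr":[0,-0.5,0],"claw":0.8}]' 20
python3 - <<'E'
from h import *
go(C['m']+[0,0,.052],frame(D,-RX)) 
E
```

```text
time_s: 13.05
tool_pos: [0.5142, -0.1107, 0.1109]
orientation: [-0.287, 3.125, 0.002]
wrist_force: [-0.2, -0.3, -0.2]
gripper_width: 0.0705
grip_force: 0.0
linear [ 2.  -0.7 58.9] dr [0.  0.2 0. ] q [-0.44  0.23  1.84  0.    1.08 -2.2 ] F [-0.2 -0.3 -0.2] t 13.05
```

```bash
python3 -m inch '[{"linear":[1,-0.5,20],"dr":[0,0,0],"claw":0.8},{"linear":[1.5,-0.5,40],"dr":[0,0,0],"claw":0.8},{"linear":[1.5,-0.5,53],"dr":[0,0,0],"claw":0.8},{"linear":[1.5,-0.5,58],"dr":[0,0,0],"claw":0.8},{"linear":[1.5,-0.5,58],"dr":[0,0,0],"claw":0.5},{"linear":[1.5,-0.5,58],"dr":[0,0,0],"claw":0.4},{"linear":[1.5,-0.5,58],"dr":[0,0,0],"claw":0.3},{"linear":[1.5,-0.5,58],"dr":[0,0,0],"claw":0.3}]' 20
python3 -m inch '[{"linear":[0,0,0],"dr":[0,0,0],"claw":0.3},{"linear":[0,0,0],"dr":[0,0,0],"claw":0.3},{"linear":[0,0,-4],"dr":[0,0,0],"claw":0.3},{"linear":[0,0,-10],"dr":[0,0,0],"claw":0.3},{"linear":[0,0,-16],"dr":[0,0,0],"claw":0.3},{"linear":[0,0,-20],"dr":[0,0,0],"claw":0.3},{"linear":[0,0,-20],"dr":[0,0,0],"claw":0.3},{"linear":[0,0,-20],"dr":[0,0,0],"claw":0.3}]' 20
```

```text
time_s: 13.85
tool_pos: [0.5148, -0.1132, 0.0546]
orientation: [-0.286, 3.122, -0.001]
wrist_force: [0.7, 1.1, 2.4]
gripper_width: 0.0498
grip_force: 20.0
time_s: 14.65
tool_pos: [0.514, -0.1131, 0.0738]
orientation: [-0.286, 3.123, -0.001]
wrist_force: [0.2, -0.5, -2.0]
gripper_width: 0.0497
grip_force: 20.0
```

The middle one is light too (2.0 N). Set it down and weigh the right one to confirm.

```bash
python3 -m inch '[{"linear":[0,0,8],"dr":[0,0,0],"claw":0.3},{"linear":[0,0,16],"dr":[0,0,0],"claw":0.3},{"linear":[0,0,20],"dr":[0,0,0],"claw":0.3},{"linear":[0,0,20],"dr":[0,0,0],"claw":0.3},{"linear":[0,0,20],"dr":[0,0,0],"claw":0.8},{"linear":[0,0,20],"dr":[0,0,0],"claw":0.8},{"linear":[0,0,20],"dr":[0,0,0],"claw":0.8},{"linear":[0,0,0],"dr":[0,0,0],"claw":0.8}]' 20
python3 - <<'E'
from h import *
go(C['r']+[0,0,.052],frame(D,-RX)) 
E
```

```text
time_s: 15.45
tool_pos: [0.5119, -0.1122, 0.0713]
orientation: [-0.286, 3.128, 0.004]
wrist_force: [-0.6, 0.3, -0.3]
gripper_width: 0.07
grip_force: 0.0
linear [  2.6 -91.7  19.1] dr [ 0.1  0.1 -0. ] q [-0.44  0.29  1.86  0.    1.   -2.2 ] F [-0.6  0.3 -0.3] t 15.45
```

```bash
python3 -m inch '[{"linear":[0,0,-35],"dr":[0,0,0],"claw":0.8},{"linear":[0,0,-55],"dr":[0,0,0],"claw":0.8},{"linear":[0,-40,-55],"dr":[0,0,0],"claw":0.8},{"linear":[0,-80,-55],"dr":[0,0,0],"claw":0.8},{"linear":[0,-92,-45],"dr":[0,0,0],"claw":0.8},{"linear":[0,-92,-40],"dr":[0,0,0],"claw":0.8},{"linear":[0,-92,-40],"dr":[0,0,0],"claw":0.8},{"linear":[0,-92,-40],"dr":[0,0,0],"claw":0.8}]' 20
python3 - <<'E'
from h import *
go(C['r']+[0,0,.052],frame(D,-RX)) 
E
```

```text
time_s: 16.25
tool_pos: [0.5297, -0.2018, 0.1129]
orientation: [-0.288, 3.125, 0.002]
wrist_force: [0.3, 1.0, 0.3]
gripper_width: 0.0702
grip_force: 0.0
linear [ 4.1 -0.3 60.9] dr [0.1 0.2 0. ] q [-0.58  0.31  1.73  0.    1.1  -2.33] F [0.3 1.  0.3] t 16.25
```

```bash
python3 -m inch '[{"linear":[2,-0.5,20],"dr":[0,0,0],"claw":0.8},{"linear":[3.5,-0.5,40],"dr":[0,0,0],"claw":0.8},{"linear":[3.5,-0.5,54],"dr":[0,0,0],"claw":0.8},{"linear":[3.5,-0.5,60],"dr":[0,0,0],"claw":0.8},{"linear":[3.5,-0.5,60],"dr":[0,0,0],"claw":0.5},{"linear":[3.5,-0.5,60],"dr":[0,0,0],"claw":0.4},{"linear":[3.5,-0.5,60],"dr":[0,0,0],"claw":0.3},{"linear":[3.5,-0.5,60],"dr":[0,0,0],"claw":0.3}]' 35
python3 -m inch '[{"linear":[0,0,0],"dr":[0,0,0],"claw":0.3},{"linear":[0,0,0],"dr":[0,0,0],"claw":0.3},{"linear":[0,0,-4],"dr":[0,0,0],"claw":0.3},{"linear":[0,0,-10],"dr":[0,0,0],"claw":0.3},{"linear":[0,0,-16],"dr":[0,0,0],"claw":0.3},{"linear":[0,0,-20],"dr":[0,0,0],"claw":0.3},{"linear":[0,0,-20],"dr":[0,0,0],"claw":0.3},{"linear":[0,0,-20],"dr":[0,0,0],"claw":0.3}]' 35
python3 - <<'E'
from h import *
T=np.array([.500,.260,0]); go(np.r_[T[:2],.2],frame(D,-RX))
z=np.load('t1.npz'); im,d=z['im'],z['d']; c=(z['K'],z['R'],z['t']); P=cloud(d,c); Z=P[...,2]
for b in range(0,1):
    t=(abs(P[...,0]-.5)<.12)&(abs(P[...,1]-.26)<.13)
    hi=t&(Z>.0095)&(Z<.02); q=P[hi][:,:2]; print('wall pts',len(q),q.min(0),q.max(0),np.median(q,0))
z=np.load('top0.npz'); im,d=z['im'],z['d']; c=(z['K'],z['R'],z['t'])
g=im[190:262,150:222].astype(int).max(-1); _,m=cv2.threshold(g.astype(np.uint8),0,255,cv2.THRESH_BINARY_INV+cv2.THRESH_OTSU)
n,l,st,ce=cv2.connectedComponentsWithStats(m); i=1+np.argmax(st[1:,4]); (u,v),wh,a=cv2.minAreaRect(np.argwhere(l==i)[:,::-1].astype(np.float32)); print('tray px',u+150,v+190,wh,a,ray('top',u+150,v+190,.01,c))
E
```

```text
time_s: 17.05
tool_pos: [0.528, -0.2044, 0.0547]
orientation: [-0.286, 3.122, -0.0]
wrist_force: [0.3, 3.9, 4.1]
gripper_width: 0.0499
grip_force: 35.0
time_s: 17.85
tool_pos: [0.5273, -0.2047, 0.0738]
orientation: [-0.286, 3.123, -0.001]
wrist_force: [0.0, -0.0, -6.3]
gripper_width: 0.0496
grip_force: 35.0
linear [ -58.2  461.8 -126.3] dr [-0.1  0.3 -0. ] q [-0.58  0.36  1.75  0.    1.03 -2.34] F [ 0.  -0.  -6.3] t 17.85
wall pts 295 [0.42562097 0.19264848] [0.61413347 0.35364942] [0.50621612 0.27283702]
tray px 185.88235473632812 224.47058868408203 (42.201194763183594, 48.02205276489258) 14.03624439239502 [0.4988407  0.25963641 0.01      ]
```

The right carton is the full one (6.3 N). Carry it high over to the tray at (0.500, 0.260).

```bash
python3 -m inch '[{"linear":[0,0,-20],"dr":[0,0,0],"claw":0.3},{"linear":[0,0,-55],"dr":[0,0,0],"claw":0.3},{"linear":[0,0,-90],"dr":[0,0,0],"claw":0.3},{"linear":[-2,15,-115],"dr":[0,0,0],"claw":0.3},{"linear":[-6,45,-126],"dr":[0,0,0],"claw":0.3},{"linear":[-11,85,-126],"dr":[0,0,0],"claw":0.3},{"linear":[-16,128,-126],"dr":[0,0,0],"claw":0.3},{"linear":[-21,170,-126],"dr":[0,0,0],"claw":0.3}]' 35
python3 - <<'E'
from h import *
go([.5,.26,.2],frame(D,-RX))
E
```

```text
time_s: 18.65
tool_pos: [0.5157, -0.0322, 0.1995]
orientation: [-0.285, 3.123, -0.0]
wrist_force: [1.7, 0.8, -7.1]
gripper_width: 0.0498
grip_force: 35.0
linear [-37.4 290.2  -0.4] dr [-0.   0.3 -0.1] q [-0.29  0.09  1.8   0.    1.25 -2.05] F [ 1.7  0.8 -7.1] t 18.65
```

```bash
python3 -m inch '[{"linear":[-5,42,0],"dr":[0,0,0],"claw":0.3},{"linear":[-11,84,0],"dr":[0,0,0],"claw":0.3},{"linear":[-16,126,0],"dr":[0,0,0],"claw":0.3},{"linear":[-22,168,0],"dr":[0,0,0],"claw":0.3},{"linear":[-27,210,0],"dr":[0,0,0],"claw":0.3},{"linear":[-33,250,0],"dr":[0,0,0],"claw":0.3},{"linear":[-37,278,0],"dr":[0,0,0],"claw":0.3},{"linear":[-37,290,0],"dr":[0,0,0],"claw":0.3}]' 35
python3 -m inch '[{"linear":[0,0,0],"dr":[0,0,0],"claw":0.3},{"linear":[0,0,20],"dr":[0,0,0],"claw":0.3},{"linear":[0,0,45],"dr":[0,0,0],"claw":0.3},{"linear":[0,0,70],"dr":[0,0,0],"claw":0.3},{"linear":[0,0,95],"dr":[0,0,0],"claw":0.3},{"linear":[0,0,115],"dr":[0,0,0],"claw":0.3},{"linear":[0,0,125],"dr":[0,0,0],"claw":0.3},{"linear":[0,0,130],"dr":[0,0,0],"claw":0.3}]' 35
python3 - <<'E'
from h import *
go([.5,.26,.0495],frame(D,-RX))
E
```

```text
time_s: 19.45
tool_pos: [0.4993, 0.2607, 0.1992]
orientation: [-0.29, 3.123, 0.001]
wrist_force: [0.1, 0.1, -6.8]
gripper_width: 0.0498
grip_force: 35.0
time_s: 20.25
tool_pos: [0.5005, 0.257, 0.0687]
orientation: [-0.284, 3.125, -0.002]
wrist_force: [0.3, 0.3, -6.0]
gripper_width: 0.0495
grip_force: 35.0
linear [ 0.1  3.1 19.2] dr [-0.1  0.2 -0.1] q [ 0.26  0.36  1.76 -0.    1.02 -1.49] F [ 0.3  0.3 -6. ] t 20.25
```

```bash
python3 -m inch '[{"linear":[0,0,4],"dr":[0,0,0],"claw":0.3},{"linear":[0,0,8],"dr":[0,0,0],"claw":0.3},{"linear":[0,0,12],"dr":[0,0,0],"claw":0.3},{"linear":[0,0,15],"dr":[0,0,0],"claw":0.3},{"linear":[0,0,17],"dr":[0,0,0],"claw":0.3},{"linear":[0,0,19],"dr":[0,0,0],"claw":0.3},{"linear":[0,0,20],"dr":[0,0,0],"claw":0.3},{"linear":[0,0,20],"dr":[0,0,0],"claw":0.3}]' 35
```

```text
time_s: 21.05
tool_pos: [0.5011, 0.2583, 0.0498]
orientation: [-0.286, 3.123, -0.0]
wrist_force: [0.1, -0.3, -5.9]
gripper_width: 0.0497
grip_force: 35.0
```

Weight still on the gripper, so lower a little further.

```bash
python3 -m inch '[{"linear":[0,0,1],"dr":[0,0,0],"claw":0.3},{"linear":[0,0,1],"dr":[0,0,0],"claw":0.3},{"linear":[0,0,2],"dr":[0,0,0],"claw":0.3},{"linear":[0,0,2],"dr":[0,0,0],"claw":0.3},{"linear":[0,0,2],"dr":[0,0,0],"claw":0.3},{"linear":[0,0,2],"dr":[0,0,0],"claw":0.3},{"linear":[0,0,2],"dr":[0,0,0],"claw":0.3},{"linear":[0,0,2],"dr":[0,0,0],"claw":0.3}]' 35
```

```text
time_s: 21.85
tool_pos: [0.5012, 0.2584, 0.0496]
orientation: [-0.287, 3.123, -0.001]
wrist_force: [-8.4, -1.8, 13.4]
gripper_width: 0.0498
grip_force: 35.0
```

```bash
python3 -m inch '[{"linear":[0,0,-1],"dr":[0,0,0],"claw":0.3},{"linear":[0,0,-1],"dr":[0,0,0],"claw":0.3},{"linear":[0,0,-1],"dr":[0,0,0],"claw":0.6},{"linear":[0,0,-1],"dr":[0,0,0],"claw":0.8},{"linear":[0,0,-1],"dr":[0,0,0],"claw":0.85},{"linear":[0,0,-1],"dr":[0,0,0],"claw":0.85},{"linear":[0,0,-20],"dr":[0,0,0],"claw":0.85},{"linear":[0,0,-50],"dr":[0,0,0],"claw":0.85}]' 35
python3 -m inch '[{"linear":[0,0,-40],"dr":[0,0,0],"claw":0.85},{"linear":[0,0,-80],"dr":[0,0,0],"claw":0.85},{"linear":[0,0,-120],"dr":[0,0,0],"claw":0.85},{"linear":[20,10,-130],"dr":[0,0,0],"claw":0.85},{"linear":[60,20,-130],"dr":[0,0,0],"claw":0.85},{"linear":[100,30,-130],"dr":[0,0,0],"claw":0.85},{"linear":[120,30,-130],"dr":[0,0,0],"claw":0.85},{"linear":[120,30,-130],"dr":[0,0,0],"claw":0.85}]'
python3 - <<'E'
from h import *
im,d,c=snap('top'); cv2.imwrite('pics/t2.png',cv2.resize(im[110:310,130:450],None,fx=2.4,fy=2.4)[...,::-1])
i2,d2,c2=snap('scene')
for im,d,c in((im,d,c),(i2,d2,c2)):
    P=cloud(d,c); h=cv2.cvtColor(im,cv2.COLOR_RGB2HSV)
    m=(abs(P[...,2]-.0915)<.009)&(h[...,1]>60)&(P[...,0]>.42)&(P[...,0]<.62)&(P[...,1]<.36)&(P[...,1]>-.26)
    n,l,st,ce=cv2.connectedComponentsWithStats(m.astype(np.uint8))
    for i in range(1,n):
        if st[i,4]>60:
            q=P[l==i]; r=cv2.minAreaRect((q[:,:2]*1000).astype(np.float32)); print(ce[i].round(),r,np.percentile(q[:,2],[5,50,95]).round(4))
    pl=(abs(P[...,2]-.107)<.004)&(h[...,1]<70)&(abs((P-O)@RX-.1)<.07)&(abs((P-O)@RY)<.14); print('plate',np.percentile((P[pl]-O)@RX,[1,5,95,99]))
E
```

```text
time_s: 22.65
tool_pos: [0.4991, 0.2577, 0.0962]
orientation: [-0.286, 3.128, -0.002]
wrist_force: [0.0, 0.1, 0.4]
gripper_width: 0.0744
grip_force: 0.0
time_s: 23.45
tool_pos: [0.3744, 0.266, 0.227]
orientation: [-0.289, 3.123, -0.0]
wrist_force: [0.6, 0.2, 0.4]
gripper_width: 0.0747
grip_force: 0.0
[179. 220.] ((498.8229064941406, 260.312255859375), (75.957275390625, 47.80387496948242), 9.531806945800781) [0.0847 0.0883 0.0915]
[306. 228.] ((510.19769287109375, -109.31365966796875), (74.68002319335938, 48.381385803222656), 10.284876823425293) [0.0895 0.0931 0.0963]
[273. 230.] ((493.90972900390625, -16.549531936645508), (74.77232360839844, 49.32501220703125), 10.599230766296387) [0.0897 0.0932 0.0965]
plate [0.06943309 0.07179665 0.12608479 0.13291263]
[366. 190.] ((501.09259033203125, 259.0359802246094), (81.94734954833984, 53.51237869262695), 8.467816352844238) [0.0849 0.0903 0.0942]
[283. 203.] ((496.59722900390625, -17.07080078125), (78.66387176513672, 53.32771682739258), 11.106996536254883) [0.0854 0.0952 0.0989]
[255. 212.] ((512.7418212890625, -111.72635650634766), (82.8757553100586, 50.19553756713867), 9.475111961364746) [0.085  0.0949 0.0987]
plate [0.06981365 0.0727036  0.12609856 0.13871352]
```

View pics/t2.png

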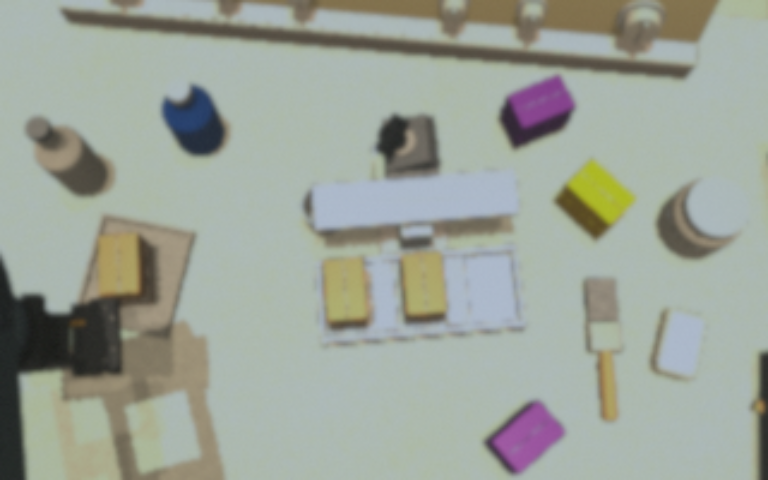

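The picture shows the heavy carton on the tray floor at about (120,263), the light ones in the left and middle bays at (346,290) and (424,285), the plate back at (415,203), and the bystanders in place. The arm is clear of everything.

```bash
python3 -c "
from station import order
print(order.sign_off())"
```

```text
the job is handed in; nothing more can be done
None
```

I handed the job in at about 23.6 s: clamp slackened, plate back at its stop, the full right-hand carton (about 6 N) upright in the grey tray, and the two light ones (2.0 and 2.6 N) in their own bays; no verdict came back.

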